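# Hold the hidden bolt head behind the lathe bracket

### The arm

A 6-joint arm with a two-finger parallel gripper is mounted at the origin on the work surface. World frame = base frame: x ahead of the robot, y to its left, z up, the work surface at z = 0. Lengths are in m, angles in rad, forces in N, time in s.
With the tool pointing down it reaches from about 0.25 to 0.85 m from the base axis. Payload 12.5 kg.
Tool frame: the origin (TCP) lies between the finger pads; the fingertips stand 14 mm ahead of it and the grasp point (between the pads) lies 5 mm behind it (arm.finger_overhang is the distance from the TCP to the fingertips, in m); y points along the fingers, z is the direction in which the jaws open and shut, and the axes are right-handed (so a half turn about y gives the same grasp; the last joint's range is limited). The gripper opens to 93 mm and grips with 3 to 60 N. Pads are 15 mm wide; open, the fingers measure 128 mm over their backs; the gripper's body (75 mm by 188 mm) begins 65 mm behind the grasp point.
Start: joints at [1.191, 0.351, 1.652, -0, 1.139, -0.085], TCP at [0.16, 0.526, 0.233] pointing down, gripper open.
Joint ranges: [-2.75, 2.75], [-0.79, 2.1], [0.01, 2.65], [-1.57, 4.71], [0.07, 3.14], [-2.87, 2.87]. Speed limits (rad/s): [2.22, 2.22, 2.79, 3.14, 3.14, 3.14].

### API

Orientations are given as a unit quaternion [w, x, y, z].
In Python, from bench import arm gives the robot as it stands.
- The arm moves only by the shell command python3 -m creep 'ROWS' [FORCE]. ROWS is JSON, a list that holds one entry, the list of rows, each a list of 5 numbers: the closure, from -1 (fully open) to 1 (shut), so that 0 is half open, then the shift along the world's x, y, z in cm, then the turn about the world's z in degrees. A call has 1 to 5 rows; each row is the pose to reach, as a shift and turn from the pose commanded when the call began; what a row does not reach only later rows make up. A row lasts 1/12 s, in which the tool goes at most 41.7 mm and 7.16 degrees, less where a joint would pass 70% of its speed; a pose out of reach is approached as far as the arm can. A call with a gripper value outside its range is refused whole. The fingers move at their own pace and stop on an object; FORCE is the grip in N (left out, the last holds). Time passes only in rows, so rows that repeat a pose let the fingers close. It gives the time, the measured TCP pose, the force and the opening at its end, in the units of the state.
- arm.get_state(): the state, without advancing time (a new reading comes with each control period).
- arm.read_camera(name): name is "side" or "top"; returns a dict with "img" (480x640x3 uint8, blue, green, red), "K" (3x3 intrinsics, pixels), "world_to_cam" (4x4, takes a point from world to camera coordinates). Camera axes: x right, y up, looking along -z (the intrinsics and any distortion apply to the point x, -y, -z); pixel columns grow to the right and rows downward; lengths in m; the calibration is good to about 2 mm. A picture is of the moment at which its call begins. There is no depth.
- arm.hand_in(): hands the job in, once; it reports no verdict.
The state is a dict: "clock": time; "joints": joint angles; "dq": joint speeds; "tau": joint torques, N m; "eef_pos": TCP position; "ee_rot": TCP orientation; "force": force on the tool from outside, world axes, zero at the start; "ft_torque": the same for the moment, N m; "finger_gap": finger opening in m.
Only numpy, scipy, OpenCV 4.12 (cv2) and the standard library are available. Lean on these libraries where they do the work, as an engineer would, in place of code of your own. Each camera call takes 0.05 s, during which the arm holds its last target.

### The job

A ring spanner hangs on the nut at the front of the steel bracket, its handle sagging onto a small wooden block. Flip the chip cap on top of the bracket right over so that it stays open, reach down into the gap behind the bracket, grip the hex bolt head between the fingers, turn it until the spanner stands level, clear of the block, and keep holding it still: finish with the head in the grip, not let go. Do not touch the spanner itself, and leave the block and the other things on the bench where they are.

Things in the scene. Friction and masses are not known exactly. Their poses are not given: they have to be found in the camera images.
- bracket: Fixed fixture, yaw within 0.35 rad; origin on the bench under the bolt head, -x is its front. In its frame: base 100 x 100 x 12 mm (x -46 to 54); steel front plate x -31 to -23 mm, y -40 to 40, top at z 140; grey backing plate x 23 to 37 mm, same width and top. Between the plates is a 46 mm gap, open at both y ends and, with the cap open, from above.
- bolt_head (a point): Dark steel hex head in mid-gap; origin at its centre, 100 mm above the bench, at x 0, y 0 of the bracket. 30 mm across flats, 16 mm thick along its axis (own x = bracket's x). Own y is the normal of one pair of flats: at joint 0 these stand upright, facing the bracket's y; they turn with the spanner. A 26 mm round collar joins it to the front plate.
- bolt (a joint): Turn of bolt, head, nut and spanner as one about the bracket's +x axis, rad: 0 = spanner level, negative = handle sagging (starts at -0.2 to -0.45, resting on the block). Turns freely; the spanner's weight (a torque of 0.13 to 0.23 N m about the axis) turns it down again unless the head is held.
- spanner_grip (a point): Middle of the handle of the steel ring spanner on the nut in front of the bracket; own y runs out along the handle. It turns with the bolt head: from the head's centre, in the head's axes, this point is at x -40, y 100 mm; ring 48 mm across at x -46 to -34 mm, nut out to x -50; handle 18 mm high, 7 mm thick, to y 221 mm. Not to be touched.
- cap (a joint): Chip cap, rad: 0 = shut over the gap, 2.8 = flipped right over to its stop behind. Light (40 g), hinge nearly free: past upright (about 1.6) it falls open by itself, short of that it falls shut.
- cap_tongue (a point): Point on the cap's tongue, a flat bar 14 mm wide (along the bracket's y), 6 mm thick, sticking out of the middle of the cap's front edge over the front of the bracket, 66 to 96 mm from the hinge; this point is at 83 mm. Shut, it lies level 142 mm above the bench, 18 mm above the spanner's ring. The cap plate is 76 mm wide, 3 mm thick.
- cap_hinge (a point): Middle of the cap's hinge line, along the bracket's y axis, at x 33 mm, z 142 mm of the bracket; its orientation turns with the cap.
- prop: Loose wooden block 40 x 40 x 45 mm high under the spanner's handle; origin at the centre of its underside. To be left where it is.
- spare_bolt: Loose spare hex bolt lying in front of the bracket, 62 mm long, head 24 mm; origin at its head's centre. To be left alone.
- wax_tin: Round tin, 68 mm across, 36 mm high, behind the bracket. Origin at the centre of its underside. To be left alone.

How it is judged:
By the outcome, as a careful person would: the job done as asked, in the order asked, and still so for the second after the job is handed in, while the arm keeps its last pose, push and grip.
It also fails if it takes over 45 s, if anything falls off the work surface, if the arm or the gripper's body presses on something with over 40 N, if the wrist force passes 120 N, or if a joint passes its speed limit or range.

## Working session

There is one attempt and no reset: what is moved stays moved. The work goes in short steps, Python scripts to look and compute and a shell command to move; the robot and the scene stay as the last step left them, time stands still between calls to the robot, and variables do not carry over. Pictures are saved under pics/ and viewed, and the job is handed in when it is done.

```bash
ls; mkdir -p pics
python3 - <<'E'
from bench import arm
import cv2
s=arm.get_state();print(s)
for n in("side","top"):
    r=arm.read_camera(n);cv2.imwrite(f"pics/{n}0.png",r["img"]);print(n,r["K"],r["world_to_cam"],[k for k in r])
E
```

```text
pics
{'clock': 0.0, 'joints': array([ 1.19138701e+00,  3.51258935e-01,  1.65246196e+00, -2.55320858e-05,
        1.13907667e+00, -8.46315709e-02]), 'dq': array([ 0.0001279 ,  0.00086767,  0.00019128,  0.00191908, -0.00027563,
        0.00063654]), 'tau': array([ 2.33137616e-03, -4.97307765e+01, -2.85263157e+01,  7.01574655e-02,
        2.55346054e-02, -1.09542457e-04]), 'eef_pos': array([0.1596607 , 0.52595812, 0.23207459]), 'ee_rot': array([-0.69902422,  0.69985716, -0.10392897,  0.10374901]), 'force': array([-0.01189679,  0.27231806,  0.51655554]), 'ft_torque': array([0.02863565, 0.00807143, 0.03263907]), 'finger_gap': 0.09343942793524357}
side [[492.40427976   0.         316.06013939]
 [  0.         492.40427976 243.5792305 ]
 [  0.           0.           1.        ]] [[ 0.92496797 -0.37957137  0.01896934 -0.52326814]
 [ 0.16871541  0.45483941  0.87444624 -0.20863899]
 [-0.34054276 -0.80563434  0.48475142 -0.4844596 ]
 [ 0.          0.          0.          1.        ]] ['img', 'K', 'world_to_cam']
top [[511.45007963   0.         322.23256506]
 [  0.         511.45007963 236.89878419]
 [  0.           0.           1.        ]] [[-2.06427891e-03 -9.99903305e-01  1.37520852e-02  1.51504765e-02]
 [ 9.91303471e-01 -2.36637339e-04  1.31595490e-01 -5.80268797e-01]
 [-1.31579511e-01  1.39041396e-02  9.91208105e-01 -8.00242207e-01]
 [ 0.00000000e+00  0.00000000e+00  0.00000000e+00  1.00000000e+00]] ['img', 'K', 'world_to_cam']
```

View pics/side0.png

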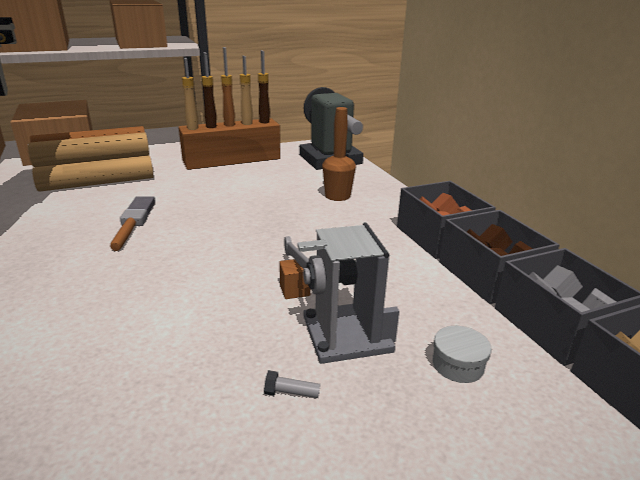

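View pics/top0.png

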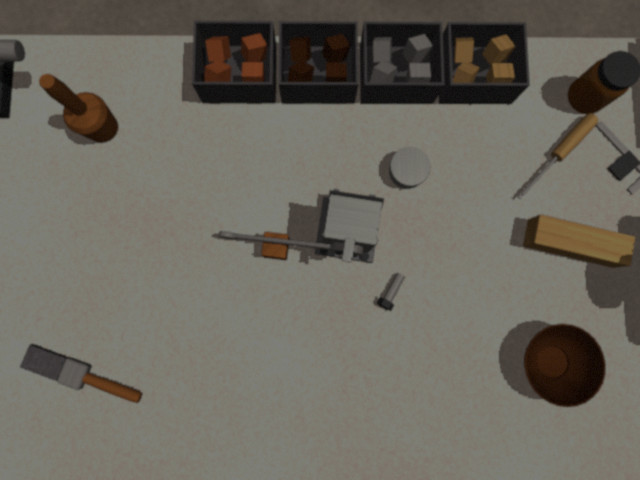

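```bash
cat > h.py <<'E'
import numpy as np,cv2
from bench import arm
def cam(n,f=None):
    r=arm.read_camera(n)
    if f: cv2.imwrite(f"pics/{f}.png",r["img"])
    return r
def ray(r,u,v):
    K,T=np.array(r["K"]),np.array(r["world_to_cam"])
    d=np.array([(u-K[0,2])/K[0,0],-(v-K[1,2])/K[1,1],-1.])
    R,t=T[:3,:3],T[:3,3]
    return -R.T@t, R.T@d
def onz(r,u,v,z):
    c,d=ray(r,u,v); return c+d*(z-c[2])/d[2]
def proj(r,p):
    K,T=np.array(r["K"]),np.array(r["world_to_cam"])
    q=T[:3,:3]@np.array(p)+T[:3,3]
    return np.array([K[0,2]+K[0,0]*q[0]/-q[2],K[1,2]+K[1,1]*-q[1]/-q[2]])
def crop(img,x0,y0,x1,y1,s,f):
    cv2.imwrite(f"pics/{f}.png",cv2.resize(np.clip(img[y0:y1,x0:x1].astype(float)*1.4,0,255).astype(np.uint8),None,fx=s,fy=s,interpolation=cv2.INTER_CUBIC))
E
python3 - <<'E'
import cv2
from h import crop
t=cv2.imread("pics/top0.png");s=cv2.imread("pics/side0.png")
crop(t,210,170,440,320,3.4,"topz");crop(s,260,210,420,370,3.7,"sidez")
E
```

```text
(no output)
```

View pics/topz.png

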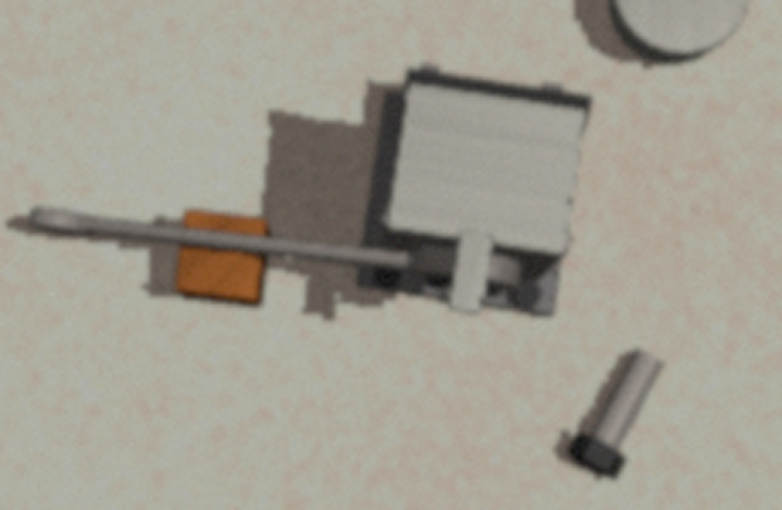

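View pics/sidez.png

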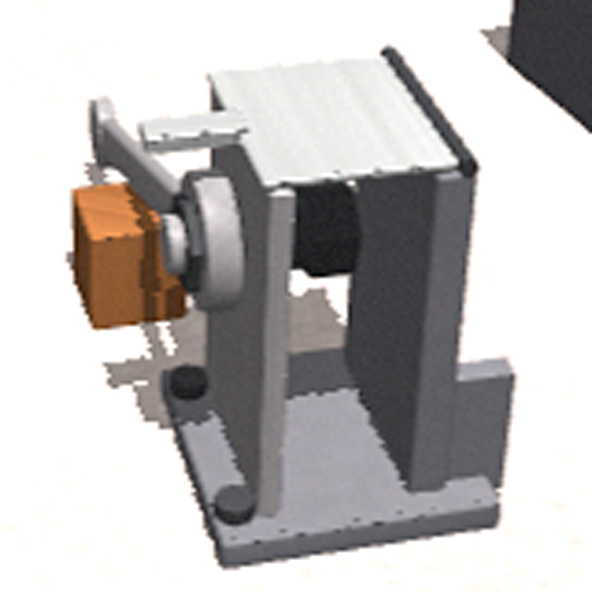

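Run:
```python
from h import *
r=cam("top");s=cam("side")
P=lambda x,y:(x/3.4+210,y/3.4+170)
pts={k:onz(r,*P(*v),.1435)[:2] for k,v in dict(FL=(386,226),FR=(565,252),RL=(407,82),RR=(585,106),tipL=(450,307),tipR=(480,310)).items()}
for k,v in pts.items():print(k,v.round(4))
d=pts["FL"]-pts["FR"];yaw=np.arctan2(-d[0],d[1]);print("w",np.linalg.norm(d),"yaw",yaw)
d2=pts["RL"]-pts["RR"];print(np.linalg.norm(d2),np.arctan2(-d2[0],d2[1]))
d3=(pts["RL"]+pts["RR"]-pts["FL"]-pts["FR"])/2;print(np.linalg.norm(d3),np.arctan2(d3[1],d3[0]))
yaw=-.14
ex=np.array([np.cos(yaw),np.sin(yaw)])
F=(pts["FL"]+pts["FR"])/2; tip=(pts["tipL"]+pts["tipR"])/2
print("org from front",F+ex*.033,"from tip",tip+ex*.063)
# side corners
Q=lambda x,y:(x/3.7+260,y/3.7+210)
for k,v in dict(FL=(211,74),FR=(270,184),tipL=(140,128),tipR=(148,148)).items():print("side",k,onz(s,*Q(*v),.1435)[:2].round(4))
for o in [F+ex*.033]:
    ey=np.array([-ex[1],ex[0]])
    B=lambda x,y,z:np.r_[o+ex*x+ey*y,z]
    for c,im,n in((r,"top",'a'),(s,"side",'b')):
        i=c["img"].copy()
        for p in [(-.031,-.04,.14),(-.031,.04,.14),(.037,.04,.14),(.037,-.04,.14),(-.046,-.05,.012),(.054,-.05,.012),(-.046,.05,.012),(-.063,.007,.145),(-.063,-.007,.145),(-.05,0,.1),(-.008,-.017,.1)]:
            u=proj(c,B(*p));cv2.circle(i,tuple(int(round(q*16)) for q in u),16,(0,0,255),-1,shift=4)
        crop(i,*((300,170,400,270) if n=='a' else (260,210,420,370)),(5 if n=='a' else 3.7),"chk"+n)
# prop
print("prop top",[onz(r,*P(*q),.045)[:2].round(3) for q in((187,211),(267,220),(259,302),(178,292))])
print("handle end",onz(r,*P(35,215),.05), "tin",onz(r,410,167,.036))
print("spare head", onz(r,*P(597,455),.012), "side",onz(s,271,382,.012))
```

```text
FL [0.5669 0.0141]
FR [ 0.5559 -0.0612]
RL [0.6288 0.005 ]
RR [ 0.6185 -0.0708]
tipL [ 0.5327 -0.0126]
tipR [ 0.5314 -0.0252]
w 0.07614026428771539 yaw -0.1457600692008637
0.07647035627095065 -0.13578926762766402
0.06292384179493381 -0.14851818273597409
org from front [ 0.59407935 -0.0281735 ] from tip [ 0.59444927 -0.02769987]
side FL [0.568  0.0095]
side FR [ 0.5572 -0.0637]
side tipL [ 0.5324 -0.0173]
side tipR [ 0.5302 -0.0302]
prop top [array([0.587, 0.108]), array([0.583, 0.069]), array([0.544, 0.073]), array([0.548, 0.111])]
handle end [0.58472686 0.17910708 0.05      ] tin [ 0.69888922 -0.13311051  0.036     ]
spare head [ 0.4713284  -0.09116188  0.012     ] side [ 0.47242917 -0.09002999  0.012     ]
```

View pics/chka.png

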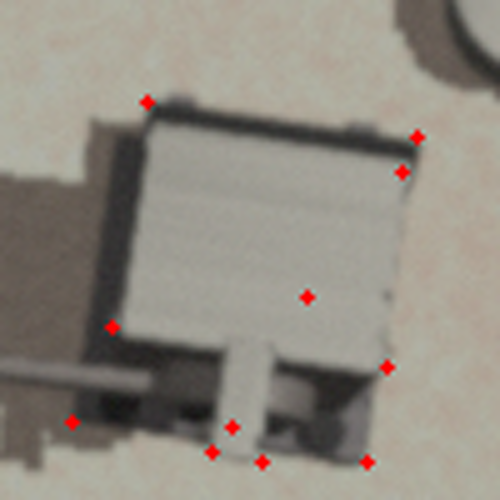

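View pics/chkb.png

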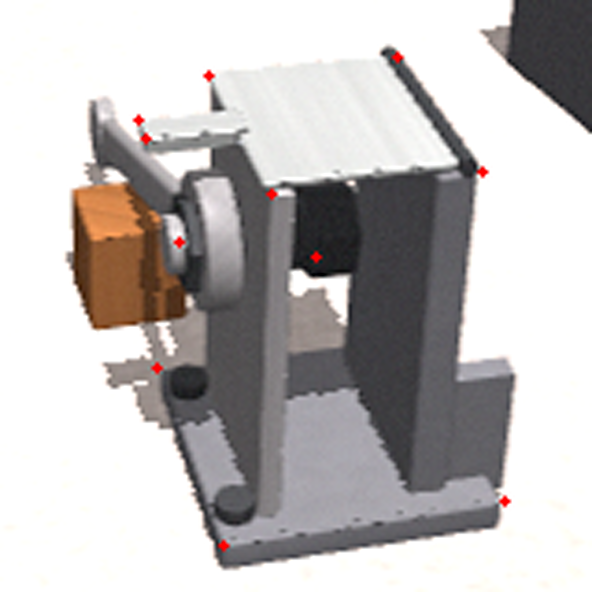

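```bash
cat >> h.py <<'E'
from scipy.spatial.transform import Rotation as Ro
O=np.array([.5945,-.030]);YAW=-.143
EX=np.array([np.cos(YAW),np.sin(YAW)]);EY=np.array([-EX[1],EX[0]])
def W(x,y,z):return np.r_[O+EX*x+EY*y,z]
def st():
    s=arm.get_state();q=s["ee_rot"];R=Ro.from_quat([q[1],q[2],q[3],q[0]]).as_matrix()
    a=np.degrees(np.arctan2(R[1,2],R[0,2]))-(90+np.degrees(YAW)); a=(a+90)%180-90
    p=s["eef_pos"];b=p[:2]-O
    print("t",round(s["clock"],2),"tcp",p.round(4),"brk",(b@EX).round(4),(b@EY).round(4),"jaw-ey deg",a.round(2),"tilt",R[:,1].round(3),"gap",round(s["finger_gap"],4),"F",s["force"].round(1),"j6",s["joints"][5].round(2))
    return s
def go(x,y,z):
    s=st();d=(W(x,y,z)-s["eef_pos"])*100;print("shift cm",d.round(2))
E
python3 -c "
from h import *
go(-.056,0,.21)"
```

```text
t 0.2 tcp [0.1597 0.5261 0.2323] brk -0.5096 0.4885 jaw-ey deg -8.7 tilt [-0.    -0.001 -1.   ] gap 0.0929 F [ 0.8 -0.4 -0.7] j6 -0.08
shift cm [ 37.94 -54.81  -2.23]
```

```bash
python3 -m creep '[[[-1,2.3,-3.3,0,2],[-1,4.6,-6.6,0,4],[-1,6.9,-9.9,0,6],[-1,9.2,-13.2,0,8],[-1,11.5,-16.5,0,8.7]]]'
python3 -m creep '[[[-1,2.3,-3.3,0,0],[-1,4.6,-6.6,0,0],[-1,6.9,-9.9,0,0],[-1,9.2,-13.2,0,0],[-1,11.5,-16.5,0,0]]]'
python3 -m creep '[[[-0.6,2.3,-3.3,0,0],[-0.4,4.6,-6.6,0,0],[-0.4,6.9,-9.9,0,0],[-0.4,9.2,-13.2,0,0],[-0.4,11,-16,0,0]]]'
python3 -c "
from h import *
go(-.056,0,.18)"
```

```text
clock: 0.62
eef_pos: [0.2753, 0.3596, 0.2326]
ee_rot: [0.705, -0.705, 0.05, -0.05]
force: [0.8, 1.5, 0.5]
finger_gap: 0.0929
clock: 1.03
eef_pos: [0.3905, 0.1944, 0.2328]
ee_rot: [0.705, -0.705, 0.05, -0.051]
force: [1.2, 0.3, 0.2]
finger_gap: 0.0932
clock: 1.45
eef_pos: [0.5009, 0.0338, 0.2326]
ee_rot: [-0.705, 0.705, -0.051, 0.051]
force: [-0.2, 1.3, 0.8]
finger_gap: 0.0666
t 1.45 tcp [0.5009 0.0338 0.2326] brk -0.1017 0.0499 jaw-ey deg -0.05 tilt [ 0. -0. -1.] gap 0.0666 F [-0.2  1.3  0.8] j6 -1.45
shift cm [ 3.81 -5.59 -5.26]
```

```bash
python3 -m creep '[[[-0.4,1.9,-2.8,0,0],[-0.4,3.8,-5.6,0,0],[-0.4,3.8,-5.6,-2.6,0],[-0.4,3.8,-5.6,-5.2,0],[-0.4,3.8,-5.6,-5.2,0]]]'
python3 - <<'E'
from h import *
st()
t=cam("top","t1");s=cam("side","s1")
crop(t["img"],270,170,430,290,5,"t1z");crop(s["img"],240,150,440,350,3,"s1z")
E
```

```text
clock: 1.87
eef_pos: [0.5356, -0.02, 0.1764]
ee_rot: [0.705, -0.705, 0.053, -0.048]
force: [-0.6, 1.4, -1.0]
finger_gap: 0.0653
t 1.87 tcp [ 0.5356 -0.02    0.1764] brk -0.0597 0.0015 jaw-ey deg -0.06 tilt [-0.007  0.001 -1.   ] gap 0.0653 F [-0.6  1.4 -1. ] j6 -1.55
```

View pics/t1z.png

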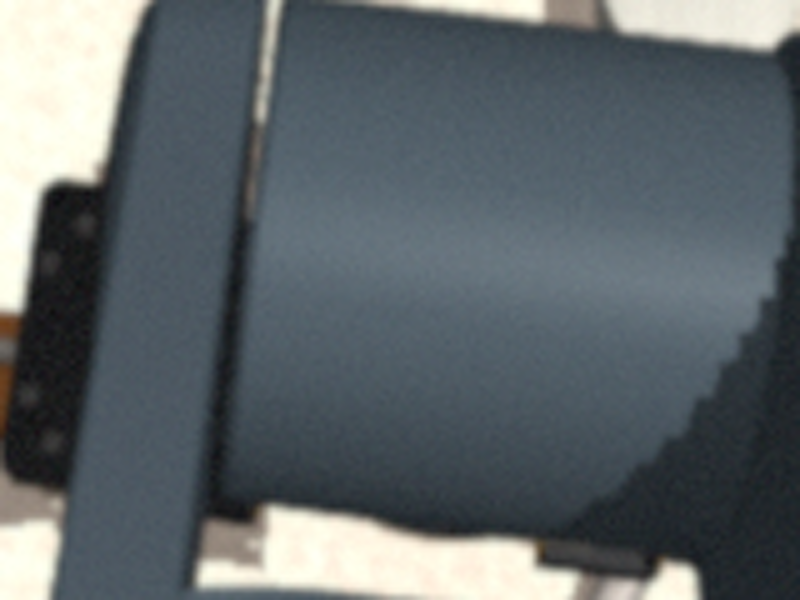

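View pics/s1z.png

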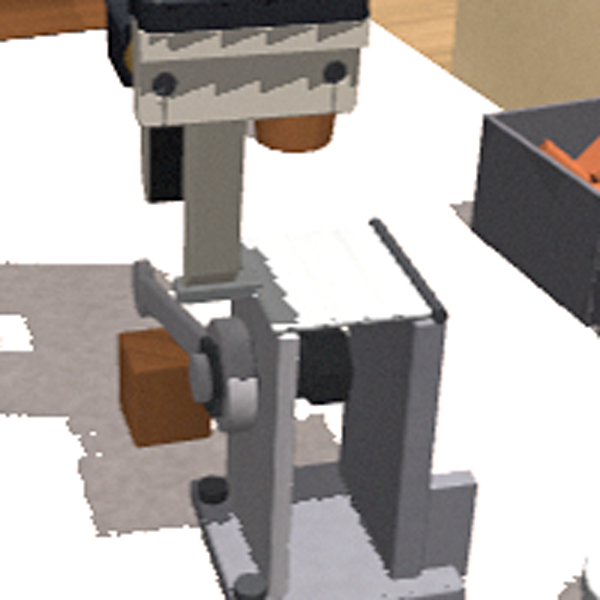

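```bash
python3 -m creep '[[[-0.4,0,0,0,0]]]'; python3 -c "
from h import *
go(-.056,0,.144)"
```

```text
clock: 2.05
eef_pos: [0.5383, -0.0195, 0.1821]
ee_rot: [-0.705, 0.705, -0.05, 0.051]
force: [0.5, 0.3, 0.4]
finger_gap: 0.0652
t 2.05 tcp [ 0.5383 -0.0195  0.1821] brk -0.0571 0.0023 jaw-ey deg 0.03 tilt [ 0.002 -0.    -1.   ] gap 0.0652 F [0.5 0.3 0.4] j6 -1.55
shift cm [ 0.08 -0.25 -3.81]
```

```bash
python3 -m creep '[[[-0.4,0.05,-0.25,-1.3,0],[-0.4,0.05,-0.25,-2.6,0],[-0.4,0.05,-0.25,-3.8,0],[-0.4,0.05,-0.25,-3.8,0],[-0.4,0.05,-0.25,-3.8,0]]]' 3
python3 -m creep '[[[0.3,0,0,0,0],[0.9,0,0,0,0],[0.9,0,0,0,0],[0.9,0,0,0,0],[0.9,0,0,0,0]]]' 3
python3 - <<'E'
from h import *
st()
s=cam("side","s2")
crop(s["img"],240,150,440,350,3,"s2z")
E
```

```text
clock: 2.47
eef_pos: [0.5387, -0.022, 0.1438]
ee_rot: [-0.705, 0.705, -0.05, 0.051]
force: [-0.1, 0.1, 0.1]
finger_gap: 0.0649
clock: 2.88
eef_pos: [0.5384, -0.0222, 0.143]
ee_rot: [0.705, -0.705, 0.05, -0.051]
force: [-0.0, -0.8, 0.8]
finger_gap: 0.0362
t 2.88 tcp [ 0.5384 -0.0222  0.143 ] brk -0.0567 -0.0003 jaw-ey deg 0.0 tilt [ 0. -0. -1.] gap 0.0362 F [-0.  -0.8  0.8] j6 -1.56
```

View pics/s2z.png

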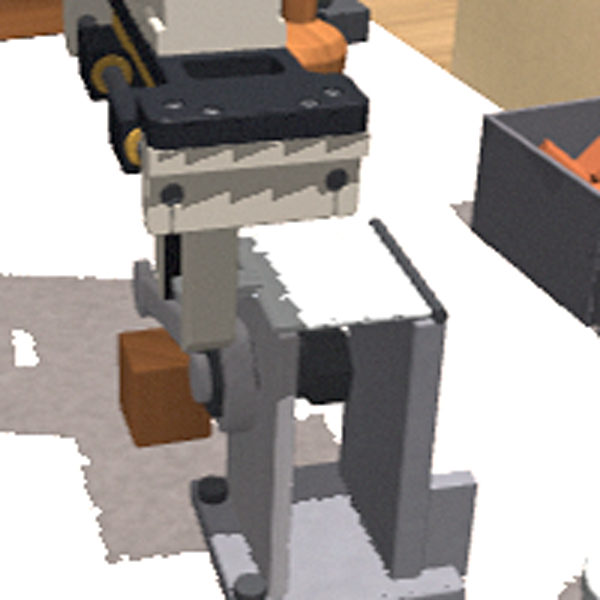

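```bash
python3 -m creep '[[[0.9,0,0,0,0],[0.9,0,0,0,0],[0.9,0,0,0,0],[0.9,0,0,0,0],[0.9,0,0,0,0]]]' 3;python3 -m creep '[[[0.9,0,0,0,0],[0.9,0,0,0,0],[0.9,0,0,0,0]]]' 3
```

```text
clock: 3.35
eef_pos: [0.5383, -0.0215, 0.1426]
ee_rot: [0.706, -0.705, 0.051, -0.051]
force: [0.7, 6.2, 0.5]
finger_gap: 0.0153
clock: 3.6
eef_pos: [0.5383, -0.0215, 0.1426]
ee_rot: [0.706, -0.705, 0.051, -0.051]
force: [1.6, 5.3, -0.4]
finger_gap: 0.0149
```

```bash
python3 -m creep '[[[0.9,0.13,-0.02,1.55,0],[0.9,0.53,-0.08,3.06,0],[0.9,1.19,-0.17,4.48,0],[0.9,2.07,-0.3,5.75,0],[0.9,3.17,-0.46,6.86,0]]]' 3
python3 - <<'E'
from h import *
st()
s=cam("side","s3")
crop(s["img"],200,100,440,340,2.5,"s3z")
E
```

```text
clock: 4.02
eef_pos: [0.5702, -0.026, 0.2122]
ee_rot: [0.706, -0.705, 0.05, -0.051]
force: [1.8, 4.2, -1.8]
finger_gap: 0.0139
t 4.02 tcp [ 0.5702 -0.026   0.2122] brk -0.0246 0.0005 jaw-ey deg 0.01 tilt [ 0.     0.001 -1.   ] gap 0.0139 F [ 1.8  4.2 -1.8] j6 -1.56
```

View pics/s3z.png

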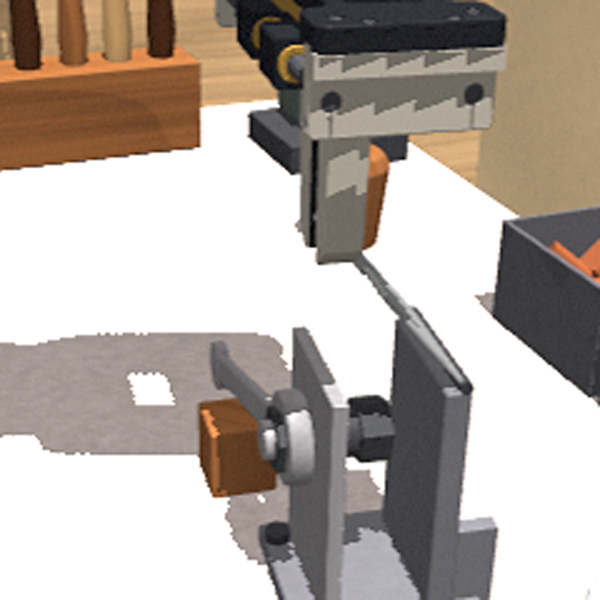

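The side view shows the cap lifted about 50°, its tongue held in the fingers at (335,255) of the crop, and the hex head exposed in the gap. I continue the arc.

```bash
python3 -m creep '[[[0.9,1.26,-0.18,0.89,0],[0.9,2.66,-0.38,1.55,0],[0.9,4.16,-0.6,1.95,0],[0.9,5.69,-0.82,2.09,0],[0.9,7.23,-1.04,1.95,0]]]' 3
python3 -m creep '[[[0.9,1.49,-0.22,-0.4,0],[0.9,2.9,-0.42,-1.06,0],[0.9,4.16,-0.6,-1.95,0],[0.9,4.16,-0.6,-1.95,0],[0.9,4.16,-0.6,-1.95,0]]]' 3
python3 - <<'E'
from h import *
st()
s=cam("side","s4")
crop(s["img"],240,80,480,320,2.5,"s4z")
E
```

```text
clock: 4.48
eef_pos: [0.6431, -0.0371, 0.2313]
ee_rot: [0.705, -0.705, 0.05, -0.051]
force: [-1.0, 1.8, -1.1]
finger_gap: 0.0139
clock: 4.9
eef_pos: [0.6836, -0.0434, 0.2105]
ee_rot: [-0.705, 0.705, -0.051, 0.05]
force: [-1.1, -1.2, -1.3]
finger_gap: 0.014
t 4.9 tcp [ 0.6836 -0.0434  0.2105] brk 0.0901 -0.0005 jaw-ey deg -0.0 tilt [-0.001 -0.    -1.   ] gap 0.014 F [-1.1 -1.2 -1.3] j6 -1.56
```

View pics/s4z.png

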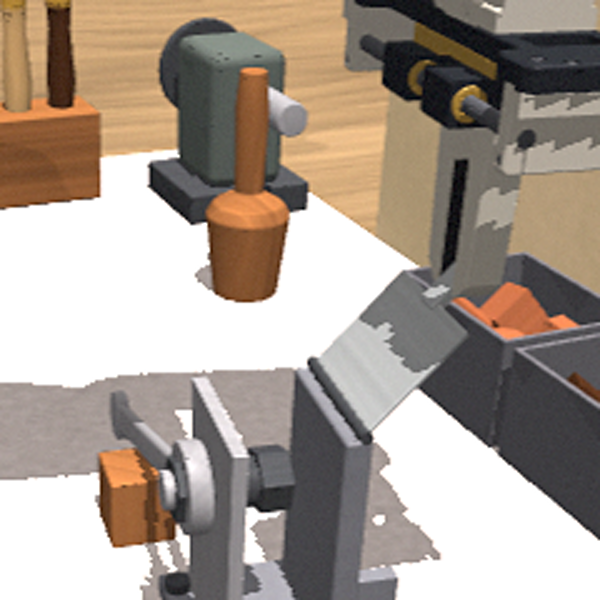

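```bash
python3 -m creep '[[[0.9,1.1,-0.16,-1.11,0],[0.9,1.98,-0.29,-2.39,0],[0.9,1.98,-0.29,-2.39,0],[0.3,1.98,-0.29,-2.39,0],[0.0,1.98,-0.29,-2.39,0]]]' 3
python3 -m creep '[[[0,0,0,0,0],[0,0,0,0,0],[0,0,0,4,0],[0,0,0,8,0]]]'
python3 - <<'E'
from h import *
st()
s=cam("side","s5")
crop(s["img"],240,150,440,350,3,"s5z")
E
```

```text
clock: 5.37
eef_pos: [0.7033, -0.0458, 0.1884]
ee_rot: [0.705, -0.705, 0.05, -0.051]
force: [0.2, -0.1, 0.9]
finger_gap: 0.0232
clock: 5.7
eef_pos: [0.7024, -0.0458, 0.2667]
ee_rot: [0.705, -0.705, 0.052, -0.049]
force: [1.0, 0.5, 0.2]
finger_gap: 0.0455
t 5.7 tcp [ 0.7024 -0.0458  0.2667] brk 0.1091 -0.0003 jaw-ey deg 0.01 tilt [-0.005  0.001 -1.   ] gap 0.0455 F [1.  0.5 0.2] j6 -1.56
```

View pics/s5z.png

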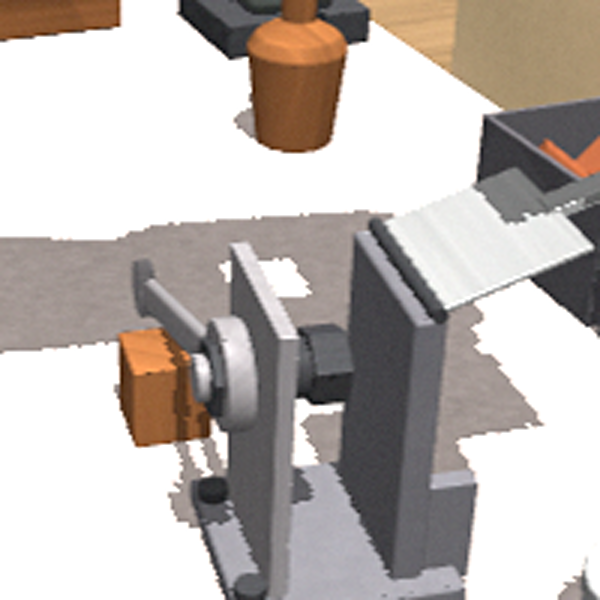

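Run:
```python
from h import *
go(0,0,.2667)
s=cam("side");t=cam("top","t6")
for a in(-.2,-.25,-.3,-.35,-.4,-.45):
    L=.216
    p=W(-.04,L*np.cos(a),.1+L*np.sin(a));print(a,proj(s,p).round(1),((proj(s,p)-[240,150])*3).round(),proj(t,p).round(1))
crop(s["img"],270,230,350,290,10,"s6z")
```

```text
t 5.75 tcp [ 0.7053 -0.0462  0.2779] brk 0.112 -0.0002 jaw-ey deg 0.01 tilt [ 0.01  -0.001 -1.   ] gap 0.0458 F [ 1.5 -0.9  7. ] j6 -1.56
shift cm [-11.08   1.62  -1.12]
-0.2 [284.7 228.8] [134. 236.] [215.6 232.4]
-0.25 [285.  235.1] [135. 255.] [218.4 233.5]
-0.3 [285.4 241.5] [136. 275.] [221.3 234.7]
-0.35 [285.9 247.9] [138. 294.] [224.5 235.8]
-0.4 [286.4 254.4] [139. 313.] [227.9 236.9]
-0.45 [287.  260.8] [141. 332.] [231.5 238. ]
```

View pics/s6z.png

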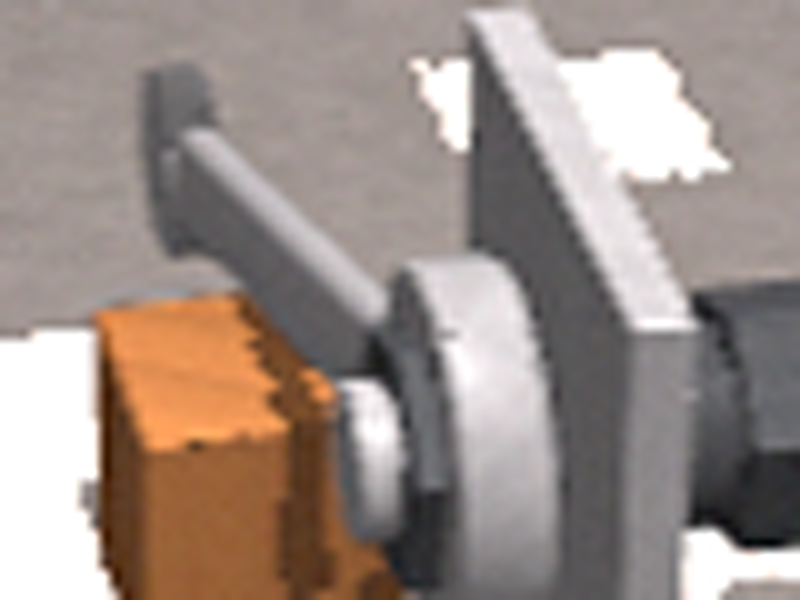

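```bash
python3 -m creep '[[[-0.1,-3.7,0.54,0,0],[-0.1,-7.4,1.08,0,0],[-0.1,-11.1,1.62,0,0],[-0.1,-11.1,1.62,-2,0],[-0.1,-11.1,1.62,-4,0]]]'
python3 -m creep '[[[-0.1,0,0,-2,0],[-0.1,0,0,-4,0],[-0.1,0,0,-4,0],[-0.1,0,0,-4,0]]]'
python3 - <<'E'
from h import *
go(0,0,.089)
s=cam("side","s7")
crop(s["img"],240,150,440,350,3,"s7z")
E
```

```text
clock: 6.27
eef_pos: [0.5912, -0.0296, 0.2278]
ee_rot: [-0.705, 0.705, -0.05, 0.051]
force: [0.5, -0.1, 0.0]
finger_gap: 0.0512
clock: 6.6
eef_pos: [0.5919, -0.0298, 0.1865]
ee_rot: [0.705, -0.705, 0.051, -0.05]
force: [-0.6, 0.1, 1.3]
finger_gap: 0.0505
t 6.6 tcp [ 0.5919 -0.0298  0.1865] brk -0.0026 -0.0001 jaw-ey deg 0.0 tilt [-0.003  0.    -1.   ] gap 0.0505 F [-0.6  0.1  1.3] j6 -1.56
shift cm [ 0.26 -0.02 -9.75]
```

View pics/s7z.png

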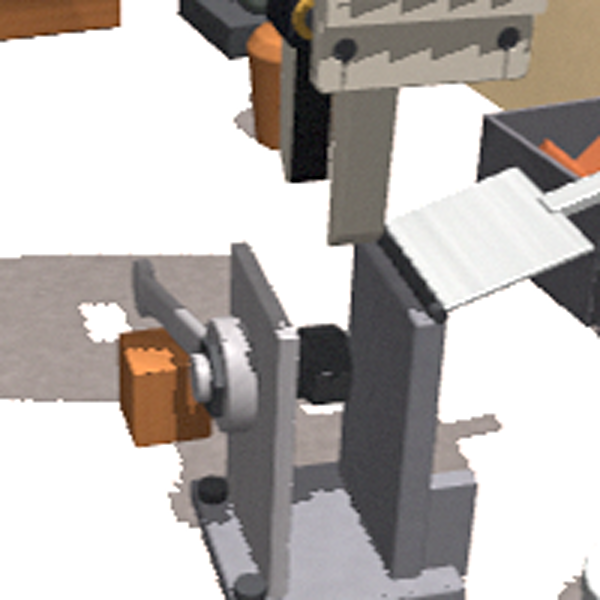

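```bash
python3 -m creep '[[[-0.1,0.26,-0.02,-1,0],[-0.1,0.26,-0.02,-2.5,0],[-0.1,0.26,-0.02,-4,0],[-0.1,0.26,-0.02,-4,0]]]'
python3 - <<'E'
from h import *
go(0,0,.089)
s=cam("side","s8")
crop(s["img"],240,150,440,350,3,"s8z")
E
```

```text
clock: 6.98
eef_pos: [0.5944, -0.03, 0.1452]
ee_rot: [0.705, -0.705, 0.052, -0.049]
force: [-0.8, -0.1, -0.6]
finger_gap: 0.0512
t 6.98 tcp [ 0.5944 -0.03    0.1452] brk -0.0001 -0.0 jaw-ey deg 0.0 tilt [-0.003  0.    -1.   ] gap 0.0512 F [-0.8 -0.1 -0.6] j6 -1.56
shift cm [ 0.01  0.   -5.62]
```

View pics/s8z.png

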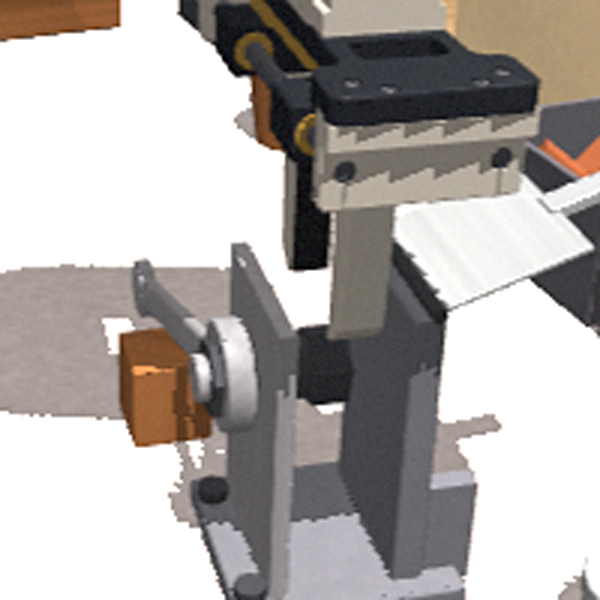

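Run:
```python
from h import *
r=cam("side")
for p in [(-.0075,-.026,.131),(.0075,-.026,.131),(-.0075,-.04,.131),(.0075,-.04,.131),(.008,-.015,.1),(-.008,-.015,.1),(.023,-.04,.14),(-.023,-.04,.14),(-.031,-.04,.14)]:
    print(p,((proj(r,W(*p))-[240,150])*3).round())
```

```text
(-0.0075, -0.026, 0.131) [330. 333.]
(0.0075, -0.026, 0.131) [366. 329.]
(-0.0075, -0.04, 0.131) [341. 352.]
(0.0075, -0.04, 0.131) [378. 348.]
(0.008, -0.015, 0.1) [354. 381.]
(-0.008, -0.015, 0.1) [316. 385.]
(0.023, -0.04, 0.14) [418. 323.]
(-0.023, -0.04, 0.14) [303. 336.]
(-0.031, -0.04, 0.14) [282. 339.]
```

```bash
python3 -m creep '[[[-0.1,-0.1,0,-1.5,0],[-0.1,-0.1,0,-3,0],[-0.1,-0.1,0,-4.5,0],[-0.1,-0.1,0,-5.6,0],[-0.1,-0.1,0,-5.6,0]]]'
python3 -m creep '[[[0.1,0,0,0,0],[0.1,0,0,0,0],[0.1,0,0,0,0]]]'
python3 -c "
from h import *
st()"
```

```text
clock: 7.5
eef_pos: [0.5938, -0.0301, 0.0902]
ee_rot: [0.705, -0.705, 0.051, -0.05]
force: [-0.3, 0.2, -0.8]
finger_gap: 0.0512
clock: 7.75
eef_pos: [0.5949, -0.0302, 0.0924]
ee_rot: [-0.705, 0.705, -0.05, 0.051]
force: [-0.3, -1.0, 0.3]
finger_gap: 0.0424
t 7.75 tcp [ 0.5949 -0.0302  0.0924] brk 0.0004 -0.0001 jaw-ey deg 0.0 tilt [ 0.002 -0.    -1.   ] gap 0.0424 F [-0.3 -1.   0.3] j6 -1.56
```

```bash
python3 -m creep '[[[0.1,-0.04,-0.3,-0.3,0],[0.1,-0.04,-0.3,-0.3,0]]]'
for i in 1 2; do python3 -m creep '[[[0.1,-0.015,-0.1,0,0],[0.1,-0.015,-0.1,0,0]]]'; done
```

```text
clock: 7.92
eef_pos: [0.5939, -0.0336, 0.0884]
ee_rot: [-0.705, 0.705, -0.05, 0.051]
force: [0.9, -0.2, 0.1]
finger_gap: 0.0418
clock: 8.08
eef_pos: [0.5937, -0.0341, 0.0884]
ee_rot: [0.705, -0.705, 0.051, -0.051]
force: [0.3, 1.5, 0.3]
finger_gap: 0.0421
clock: 8.25
eef_pos: [0.5936, -0.0347, 0.0884]
ee_rot: [0.706, -0.705, 0.051, -0.051]
force: [1.4, 5.7, 1.2]
finger_gap: 0.0429
```

```bash
python3 -m creep '[[[0.1,-0.03,-0.2,0,0],[0.1,-0.03,-0.2,0,0]]]' 50
python3 -m creep '[[[0.1,-0.03,-0.2,0,0],[0.1,-0.03,-0.2,0,0]]]' 50
```

```text
clock: 8.42
eef_pos: [0.5936, -0.0347, 0.0883]
ee_rot: [0.707, -0.704, 0.051, -0.051]
force: [3.2, 19.1, -0.3]
finger_gap: 0.0424
clock: 8.58
eef_pos: [0.5935, -0.035, 0.0883]
ee_rot: [0.708, -0.703, 0.05, -0.051]
force: [7.0, 31.0, -1.1]
finger_gap: 0.0428
```

```bash
for i in 1 2 3; do python3 -m creep '[[[0.1,0,0,0.2,0],[0.1,0,0,0.2,0]]]' 50; done
python3 - <<'E'
from h import *
st()
s=cam("side","s9")
crop(s["img"],240,150,440,350,3,"s9z")
E
```

```text
clock: 8.75
eef_pos: [0.5934, -0.0349, 0.0892]
ee_rot: [0.707, -0.703, 0.051, -0.051]
force: [12.5, 29.9, -18.1]
finger_gap: 0.0425
clock: 8.92
eef_pos: [0.5933, -0.0346, 0.091]
ee_rot: [0.708, -0.703, 0.051, -0.051]
force: [11.0, 32.4, -15.6]
finger_gap: 0.0425
clock: 9.08
eef_pos: [0.5934, -0.0344, 0.0934]
ee_rot: [0.708, -0.703, 0.051, -0.051]
force: [10.0, 33.5, -11.3]
finger_gap: 0.0428
t 9.08 tcp [ 0.5934 -0.0344  0.0934] brk -0.0005 -0.0045 jaw-ey deg -0.03 tilt [ 0.001  0.007 -1.   ] gap 0.0428 F [ 10.   33.5 -11.3] j6 -1.57
```

View pics/s9z.png

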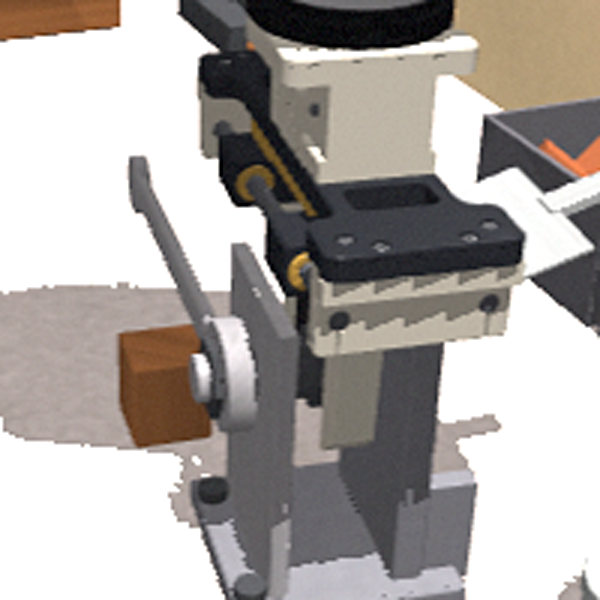

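```bash
python3 -m creep '[[[0.9,0.015,0.1,0.05,0],[0.9,0.05,0.35,0.05,0],[0.9,0.08,0.55,0.05,0]]]' 60
python3 - <<'E'
from h import *
st()
s=cam("side","s10")
crop(s["img"],240,150,440,350,3,"s10z")
E
```

```text
clock: 9.38
eef_pos: [0.5941, -0.0295, 0.0939]
ee_rot: [0.707, -0.703, 0.05, -0.05]
force: [5.5, 15.5, -10.6]
finger_gap: 0.0327
t 9.38 tcp [ 0.5941 -0.0295  0.0939] brk -0.0005 0.0004 jaw-ey deg 0.02 tilt [ 0.     0.005 -1.   ] gap 0.0327 F [  5.5  15.5 -10.6] j6 -1.56
```

View pics/s10z.png

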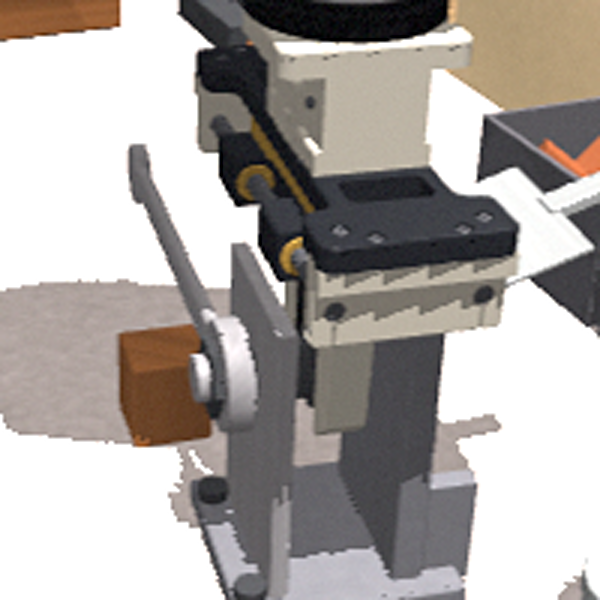

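```bash
python3 -m creep '[[[1,0.015,0.1,0,0],[1,0.02,0.15,0,0],[1,0.02,0.15,0,0],[1,0.02,0.15,0,0],[1,0.02,0.15,0,0]]]' 60
python3 - <<'E'
from h import *
st()
s=cam("side","s11");t=cam("top","t11")
crop(s["img"],270,190,350,300,6,"s11z")
crop(t["img"],190,200,350,280,5,"t11z")
for a in(-.1,-.05,0,.05):
    L=.216
    p=W(-.04,L*np.cos(a),.1+L*np.sin(a));print(a,((proj(s,p)-[270,190])*6).round(1),proj(t,p).round(1))
E
```

```text
clock: 9.85
eef_pos: [0.5941, -0.0296, 0.0939]
ee_rot: [0.707, -0.704, 0.051, -0.051]
force: [7.0, 18.1, -10.4]
finger_gap: 0.0324
t 9.85 tcp [ 0.5941 -0.0296  0.0939] brk -0.0005 0.0003 jaw-ey deg -0.02 tilt [ 0.     0.004 -1.   ] gap 0.0324 F [  7.   18.1 -10.4] j6 -1.56
-0.1 [ 84.9 156.9] [211.  230.2]
-0.05 [ 83.8 119.4] [209.  229.1]
0 [83.1 82.3] [207.4 228. ]
0.05 [82.8 45.4] [206.1 227. ]
```

View pics/s11z.png

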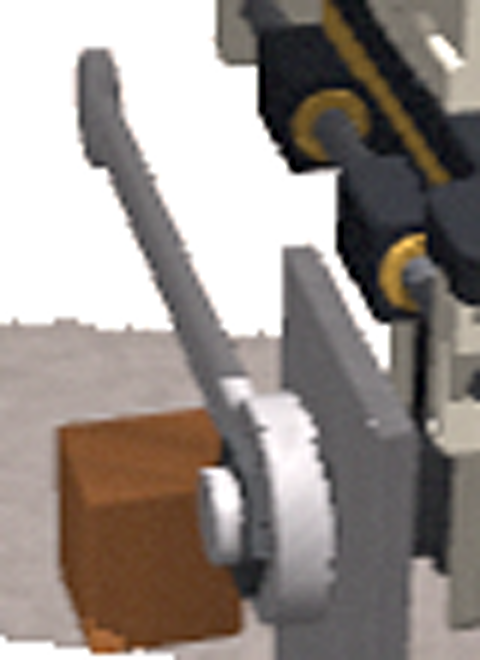

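View pics/t11z.png

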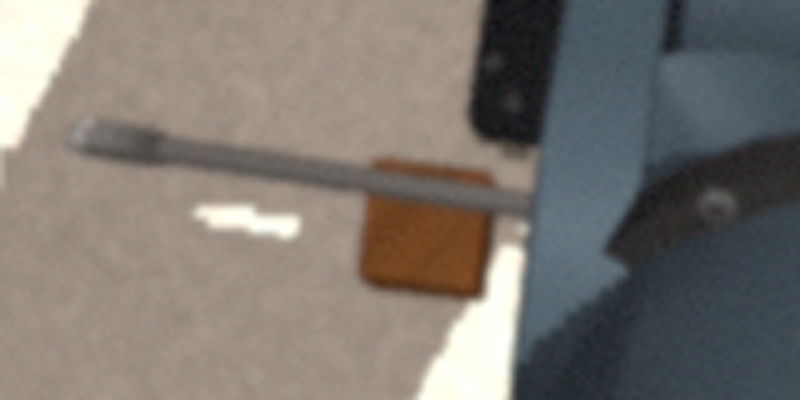

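Run:
```python
from h import *
s=cam("side")
f=lambda p:((proj(s,W(*p))-[270,190])*6).round(1)
print("nut",f((-.05,0,.1)),"ring top",f((-.034,0,.124)),f((-.046,0,.124)),"ring bot",f((-.046,0,.076)),"plate corners",f((-.031,.04,.14)),f((-.031,-.04,.14)),f((-.023,-.04,.14)))
for a in(-.15,-.1,-.05,0,.05,.1):
    for L in(.221,):
        print(a,[f((x,L*np.cos(a)-h*np.sin(a),.1+L*np.sin(a)+h*np.cos(a))) for x in(-.0435,-.0365) for h in(.009,-.009)], "mid150",f((-.0435,.1*np.cos(a),.1+.1*np.sin(a))))
```

```text
nut [234.4 515.7] ring top [313.1 406. ] [255.2 412.5] ring bot [251.7 610.5] plate corners [280.4 244.3] [384.9 437.2] [425.8 432.4]
-0.15 [array([ 68.9, 158.8]), array([ 71.7, 221.6]), array([ 94.2, 156.4]), array([ 96.8, 219.1])] mid150 [163.1 343.4]
-0.1 [array([ 67.6, 120.5]), array([ 69.8, 182.9]), array([ 93.1, 118.3]), array([ 95.1, 180.6])] mid150 [162.5 323.7]
-0.05 [array([66.7, 82.5]), array([ 68.4, 144.5]), array([92.4, 80.3]), array([ 93.8, 142.2])] mid150 [162.2 304.3]
0 [array([66.2, 44.9]), array([ 67.2, 106.3]), array([92. , 42.8]), array([ 92.8, 104.1])] mid150 [162.1 285.3]
0.05 [array([66.1,  7.6]), array([66.5, 68.5]), array([92.1,  5.5]), array([92.2, 66.3])] mid150 [162.2 266.6]
0.1 [array([ 66.3, -29.3]), array([66.1, 31. ]), array([ 92.6, -31.3]), array([92. , 28.9])] mid150 [162.6 248.3]
```

Run:
```python
from h import *
i0=cv2.imread("pics/s11.png"); s=cam("side")
S=6;x0,y0=270,190
out=[]
for a in(-.15,-.08,0.,.08):
    c=cv2.resize(i0[y0:300,x0:345],None,fx=S,fy=S,interpolation=cv2.INTER_CUBIC)
    c=np.clip(c*1.3,0,255).astype(np.uint8)
    for h in(.009,-.009):
        for x in(-.0435,-.0365):
            q=[tuple(((proj(s,W(x,L*np.cos(a)-h*np.sin(a),.1+L*np.sin(a)+h*np.cos(a)))-[x0,y0])*S).astype(int)) for L in(.024,.221)]
            cv2.line(c,tuple(map(int,q[0])),tuple(map(int,q[1])),(0,0,255) if h>0 else (255,0,0),1)
    out.append(c[0:560,40:320])
cv2.imwrite("pics/ov.png",cv2.resize(np.hstack(out),None,fx=.7,fy=.7,interpolation=cv2.INTER_AREA))
```

```text
(no output)
```

View pics/ov.png

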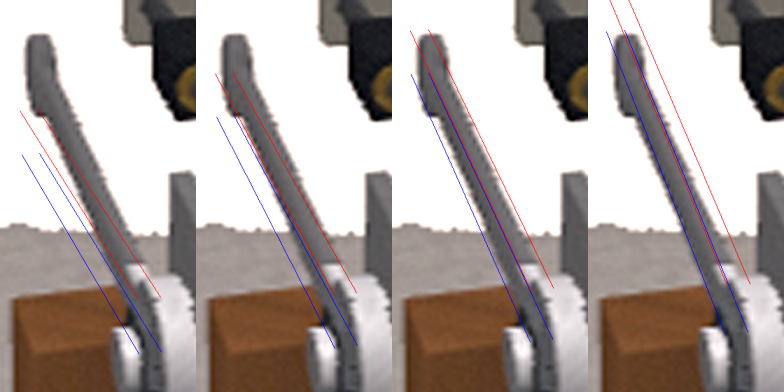

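Run:
```python
from h import *
g=cv2.cvtColor(cv2.imread("pics/s11.png"),cv2.COLOR_BGR2GRAY).astype(float); s=cam("side")
L=[];R=[]
for v in range(219,243):
    row=np.interp(np.arange(2750,3200)/10.,np.arange(640),g[v]); u=np.arange(2750,3200)/10.
    bg=np.median(g[v,272:280]); d=row.min(); m=row<(bg+np.median(g[v,288:312][g[v,288:312]<bg*.75]))/2 if (g[v,288:312]<bg*.75).any() else row<0
    # contiguous block containing expected handle
    e=283+ (v-216)*.42+6
    idx=np.where(m)[0]
    if len(idx)==0: continue
    grp=np.split(idx,np.where(np.diff(idx)>1)[0]+1)
    k=min(grp,key=lambda q:abs(u[q].mean()-e)); 
    L.append((u[k[0]],v));R.append((u[k[-1]],v))
for n,A in(("L",L),("R",R)):
    A=np.array(A);p=np.polyfit(A[:,1],A[:,0],1);print(n,p[0].round(4),"u@219",np.polyval(p,219).round(2),"u@240",np.polyval(p,240).round(2),np.abs(np.polyval(p,A[:,1])-A[:,0]).max().round(2))
for a in np.arange(-.2,.21,.04):
    P=lambda x,h,L:proj(s,W(x,L*np.cos(a)-h*np.sin(a),.1+L*np.sin(a)+h*np.cos(a)))
    o=[]
    for x,h in((-.0435,-.009),(-.0435,.009),(-.0365,.009)):
        q,r=P(x,h,.06),P(x,h,.19);m=(q[0]-r[0])/(q[1]-r[1]);o+= [m.round(3),(r[0]+m*(230-r[1])).round(1)]
    print(a.round(2),o)
```

```text
L 0.4395 u@219 287.41 u@240 296.64 0.33
R 0.4602 u@219 295.06 u@240 304.72 0.54
-0.2 [np.float64(0.66), np.float64(280.1), np.float64(0.707), np.float64(286.8), np.float64(0.741), np.float64(291.5)]
-0.16 [np.float64(0.602), np.float64(283.1), np.float64(0.64), np.float64(289.4), np.float64(0.669), np.float64(294.2)]
-0.12 [np.float64(0.553), np.float64(285.6), np.float64(0.585), np.float64(291.5), np.float64(0.611), np.float64(296.4)]
-0.08 [np.float64(0.512), np.float64(287.7), np.float64(0.539), np.float64(293.3), np.float64(0.562), np.float64(298.3)]
-0.04 [np.float64(0.477), np.float64(289.5), np.float64(0.499), np.float64(294.8), np.float64(0.521), np.float64(299.9)]
0.0 [np.float64(0.446), np.float64(291.1), np.float64(0.465), np.float64(296.2), np.float64(0.484), np.float64(301.3)]
0.04 [np.float64(0.419), np.float64(292.5), np.float64(0.435), np.float64(297.3), np.float64(0.453), np.float64(302.5)]
0.08 [np.float64(0.394), np.float64(293.8), np.float64(0.409), np.float64(298.4), np.float64(0.425), np.float64(303.6)]
0.12 [np.float64(0.372), np.float64(294.9), np.float64(0.385), np.float64(299.3), np.float64(0.4), np.float64(304.5)]
0.16 [np.float64(0.352), np.float64(295.9), np.float64(0.364), np.float64(300.2), np.float64(0.377), np.float64(305.4)]
0.2 [np.float64(0.334), np.float64(296.8), np.float64(0.344), np.float64(300.9), np.float64(0.357), np.float64(306.2)]
```

```bash
python3 -m creep '[[[1,0.02,0.15,0,0],[1,0.02,0.15,0,0],[1,0.02,0.15,0,0]]]' 60
python3 - <<'E'
from h import *
st()
s=cam("side","s12");print(arm.get_state()["ft_torque"])
crop(s["img"],260,190,360,310,5,"s12z")
E
```

```text
clock: 10.35
eef_pos: [0.5941, -0.0295, 0.0939]
ee_rot: [0.706, -0.705, 0.051, -0.05]
force: [5.0, 8.6, -9.9]
finger_gap: 0.0326
t 10.35 tcp [ 0.5941 -0.0295  0.0939] brk -0.0005 0.0005 jaw-ey deg -0.01 tilt [-0.     0.002 -1.   ] gap 0.0326 F [ 5.   8.6 -9.9] j6 -1.56
[ 1.2594194  -0.83948543 -0.15900466]
```

View pics/s12z.png

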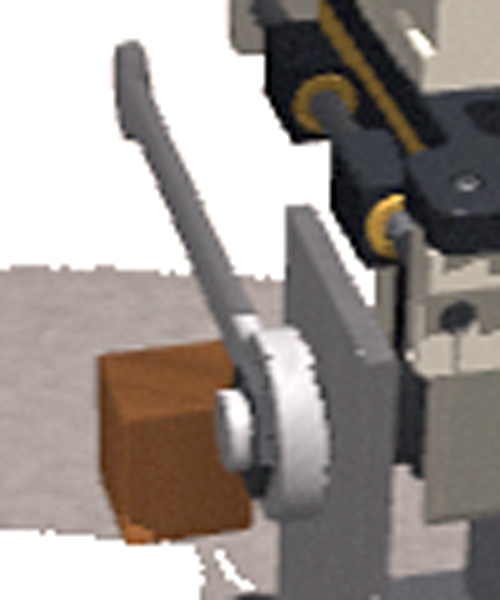

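```bash
python3 -m creep '[[[1,0.01,0.12,-0.1,0],[1,0.01,0.12,-0.1,0],[1,0.01,0.12,-0.1,0]]]' 60
python3 - <<'E'
from h import *
st()
s=cam("side","s13");t=cam("top")
def tri(a,b):
    (c1,d1),(c2,d2)=ray(s,*a),ray(t,*b)
    k=np.linalg.lstsq(np.c_[d1,-d2],c2-c1,rcond=None)[0];p,q=c1+d1*k[0],c2+d2*k[1];m=(p+q)/2
    b=m[:2]-O;print(m.round(4),"miss",np.linalg.norm(p-q).round(4),"brk",(b@EX).round(4),(b@EY).round(4),"angle",np.arctan2(m[2]-.1,b@EY).round(3))
tri((286.3,207.8),(213,227.4))
# handle at mid: side edge midpoints intersect with vertical plane x=-.04 of bracket
for u,v in((291.2,219),(300.7,240)):
    c,d=ray(s,u,v);k=((O-.04*EX-c[:2])@EX)/(d[:2]@EX);m=c+d*k;b=m[:2]-O;print("plane",(b@EY).round(4),m[2].round(4),np.arctan2(m[2]-.1,b@EY).round(3))
crop(s["img"],260,190,360,310,5,"s13z")
E
```

```text
clock: 10.65
eef_pos: [0.5941, -0.0294, 0.0938]
ee_rot: [0.705, -0.705, 0.051, -0.05]
force: [-0.2, 1.2, -0.5]
finger_gap: 0.0324
t 10.65 tcp [ 0.5941 -0.0294  0.0938] brk -0.0004 0.0005 jaw-ey deg -0.0 tilt [-0.  0. -1.] gap 0.0324 F [-0.2  1.2 -0.5] j6 -1.56
[0.5872 0.1819 0.0959] miss 0.0002 brk -0.0374 0.2087 angle -0.02
plane 0.1575 0.1009 0.006
plane 0.092 0.1 -0.0
```

View pics/s13z.png

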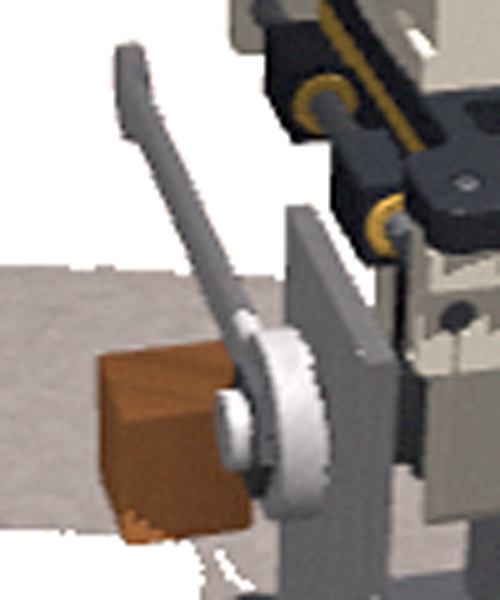

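```bash
for i in 1 2 3; do python3 -m creep '[[[1,0,0,0,0],[1,0,0,0,0],[1,0,0,0,0],[1,0,0,0,0],[1,0,0,0,0]]]' 60 | tail -2; done
python3 - <<'E'
from h import *
st()
s=cam("side","s14");t=cam("top","t14")
a=cv2.imread("pics/s13.png").astype(int);d=np.abs(a-s["img"]).max(2)[200:260,275:320];print("handle diff",d.max(),d.mean())
E
```

```text
force: [-1.2, 2.1, -0.3]
finger_gap: 0.0322
force: [-1.5, 1.8, -0.4]
finger_gap: 0.0322
force: [-2.9, 1.8, -0.1]
finger_gap: 0.0322
t 12.0 tcp [ 0.5942 -0.0295  0.0938] brk -0.0004 0.0005 jaw-ey deg 0.0 tilt [-0. -0. -1.] gap 0.0322 F [-2.9  1.8 -0.1] j6 -1.56
handle diff 47 1.692962962962963
```

View pics/s14.png

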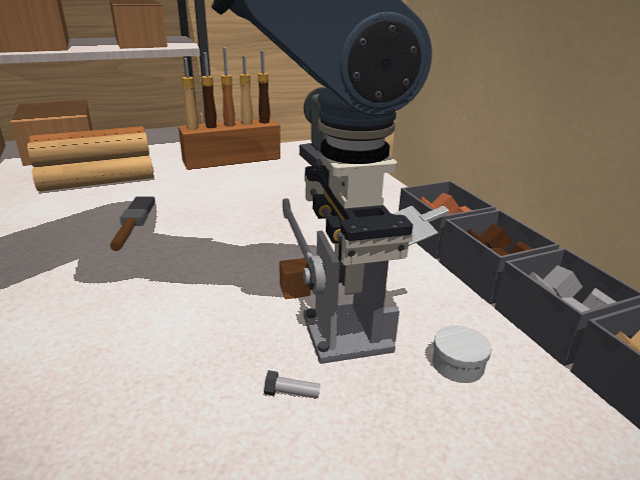

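View pics/t14.png

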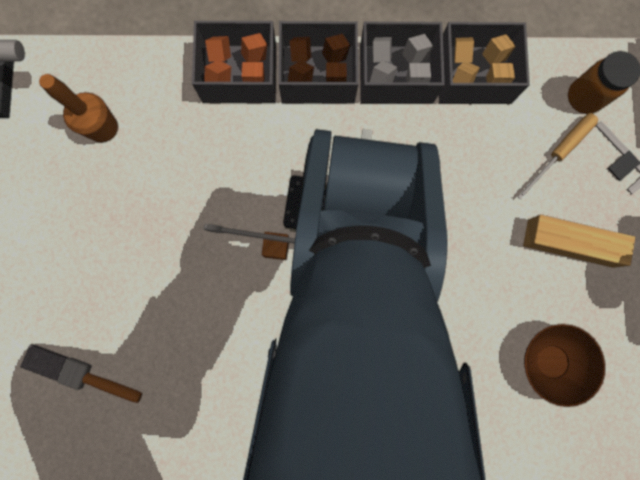

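Run:
```python
import cv2,numpy as np
for n in("s11","s12","s13","s14"):
    g=cv2.cvtColor(cv2.imread(f"pics/{n}.png"),cv2.COLOR_BGR2GRAY).astype(float)
    C=[]
    for v in range(219,243):
        u=np.arange(2800,3130)/10.;row=np.interp(u,np.arange(640),g[v]);m=row<(np.median(g[v,272:280])+row.min())/2
        idx=np.where(m)[0];grp=np.split(idx,np.where(np.diff(idx)>1)[0]+1)
        k=min(grp,key=lambda q:abs(u[q].mean()-(291.2+(v-219)*.45)));C.append((u[k].mean(),v))
    C=np.array(C);p=np.polyfit(C[:,1],C[:,0],1)
    # top of knob
    col=g[195:225,285:290].mean(1);print(n,p[0].round(4),np.polyval(p,230).round(2),"knob top",195+np.argmax(col<(col[0]+col.min())/2))
```

```text
s11 0.4487 296.18 knob top 198
s12 0.4485 296.1 knob top 199
s13 0.4515 296.05 knob top 199
s14 0.4507 296.04 knob top 199
```

```bash
python3 -c "
from bench import arm
print(arm.hand_in())
s=arm.get_state();print(s['clock'],s['force'],s['finger_gap'])"
```

```text
the job is handed in; nothing more can be done
None
the job is handed in; nothing more can be done
```

The job is handed in at about 12 s on the robot's clock. The cap is flipped right over, the spanner stands level clear of the block, and the bolt head is still in the grip at 60 N.

**What I did:** I gripped the cap's tongue lightly and carried it about 150° round its hinge. Once released, it stayed open behind the bracket. I then lowered the open fingers into the gap and pressed one pad against the head. The pad pushed with about 35 N from the side while I raised it a few millimetres, and that turned the bolt up. I closed the jaws on the head and took the leftover arm push off.

**Last checks:**
- **Spanner level:** angle estimates ran from -0.02 to +0.03 rad. The handle did not visibly move over the last 1.3 s before handing in, and the wrist force was about 3 N.
- **Surroundings:** in the last pictures the block and spare bolt stand where they started and the tin looks unmoved (side view only). The cap is open. The robot never touched the spanner itself.
- **One disagreement:** the finger opening read 32.2 mm, not the 30 mm expected across the flats. I could not explain this; the pads may not sit perfectly flat on the head, though the hold was steady.

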